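Hold a spring clip open round a recipe card

ROBOT

A 7-joint arm with a two-finger parallel gripper is mounted at the origin on a cart in front of the work surface, level with it; the furniture and walls round the work are solid. World frame = base frame: x ahead of the robot, y to its left, z up, the work surface at z = 0. Lengths are in m, angles in rad, forces in N, time in s.
With the tool pointing down it reaches from about 0.4 to 0.875 m from the base axis. Payload 6.5 kg.
Tool frame: the origin (TCP) lies midway between the tips of the shut fingers; the grasp point (between the pads) lies hold_point_z behind it (hold_point_z is the distance from the TCP to the grasp point, in m); z points along the fingers, y is the direction in which the jaws open and shut (so a half turn about z gives the same grasp; the last joint's range is limited). The gripper opens to 85 mm and grips with 20 to 120 N. Pads are 22 mm wide; open, the fingers measure 114 mm over their backs; the gripper's body (76 mm by 85 mm) begins 54 mm behind the grasp point. The pads swing forward as they close: fully open they stand 13 mm farther back than shut.
Start: joints at [1.095, 0.536, -0.004, 1.538, 0.003, 1.067, -0.071], TCP at [0.259, -0.596, 0.231] pointing down, gripper open.
Joint ranges: [-2.7, 2.7], [-0.37, 2.16], [-1.27, 1.26], [0.24, 2.4], [-1.31, 4.45], [0.19, 1.91], [-2.76, 2.76]. Speed limits (rad/s): [2.39, 2.39, 3.14, 3.14, 3.14, 3.14, 3.14].

INTERFACE

Orientations are given as a rotation vector (axis times angle).
In Python, from rig import get_state, get_image, sign_off, hold_point_z gives the robot as it stands. The module is installed in compiled form; this text tells all that it offers.
- The arm moves only by the tool send_rows, never from a script. Its argument "moves" is a list of rows, each an object with "gripper": the gripper command: -1 is shut, 1 is fully open, values between are in proportion; "travel": the shift along the world's x, y, z in cm, a list of three; "twist": the turn, a rotation vector about the world's x, y, z in rad, a list of three. In form: [{"gripper": gripper, "travel": [dx, dy, dz], "twist": [ax, ay, az]}, ...]. A call has exactly 10 rows; each row is the pose to reach, as a shift and turn from the pose measured when the call began; what a row does not reach only later rows make up. A row lasts 1/8 s, in which the tool goes at most 62.5 mm and 10.7 degrees, less where a joint would pass 70% of its speed; a pose out of reach is approached as far as the arm can. A call with a gripper value outside its range is refused whole. The fingers move at their own pace and stop on an object; "force" is the grip in N (left out, the last holds). Time passes only in rows, so rows that repeat a pose let the fingers close, or fill a call up. It gives the time, the measured TCP pose, the force and the opening at its end, in the units of the state.
- get_state(): the state, without advancing time (a new reading comes with each control period).
- get_image(name): name is "scene" or "top" or "wrist"; returns a dict with "pixels" (400x640x3 uint8, red, green, blue), "fx", "fy", "cx", "cy" (pixels), "extrinsics" (4x4, takes a point from world to camera coordinates); the wrist camera has in their place "tool_from_camera" (4x4, takes a point from camera to tool coordinates, whose origin is the TCP and whose axes are the flange's). Camera axes: x right, y up, looking along -z (the intrinsics and any distortion apply to the point x, -y, -z); pixel columns grow to the right and rows downward; lengths in m; the calibration is good to about 2 mm. A picture is of the moment at which its call begins: read the wrist's pose just before it. There is no depth.
- sign_off(): hands the job in, once; it reports no verdict.
The state is a dict: "time": time; "joint_positions": joint angles; "joint_vel": joint speeds; "effort": joint torques, N m; "tcp_pos": TCP position; "eef_rot": TCP orientation; "ft_force": force on the tool from outside, world axes, zero at the start; "wrist_torque": the same for the moment, N m; "width": opening from 0.0 (shut) to 1.0 (fully open).
Only numpy, scipy, OpenCV 4.12 (cv2) and the standard library are available. Lean on these libraries where they do the work, as an engineer would, in place of code of your own. Each camera call takes 0.05 s, during which the arm holds its last target.

TASK

Push the recipe-card stand by its wooden foot to the left across the worktop until the end of the foot sits flush against the middle of the recipe box's side, so that the box steadies it. Then pick up the red spring clip by its paddles, squeeze it wide open and bring the gaping jaws in from the side round the right-hand edge of the card, at its upper part, straddling it without touching it, and finish like that, still squeezing, so that I can slip a second card in. Do not lift the stand or handle the card itself, and leave the cup, the salt shaker and the note pad where they are.

Things in the scene. Friction and masses are not known exactly. Their poses are not given: they have to be found in the camera images.
- card_stand: Loose card stand, about 0.35 kg, slides with a few newtons: beech foot 70 (x) x 170 (y) x 20 mm high; an upright card is fixed on its left part, the right part is bare (cork inlay). Origin: centre of the foot's underside; +z up, +x away from the robot, +y to the left. Left end face (goes against the box) y = +85 mm, right end face y = -85 mm, front and back x = -35 and +35 mm.
- card: The card in the stand, cream with a picture of a tart; same origin and axes as the stand. 3 mm thick with its mid-plane at x = 0, 100 mm wide (y = -21 to +79 mm; -21 is the right-hand edge), top edge at z = 128 mm.
- card_edge (a point): Point on the card's right-hand edge, in its mid-plane, 100 mm above the worktop (28 mm below the card's top). Axes as the stand's: x across the card's thickness, away from the robot; +y from this edge into the card; z up.
- recipe_box: Cream tin box with a shut lid, 118 (x) x 154 (y) x 97 mm high, fixed, left of the stand. Origin: centre of its underside; +x to its back, +y to the left, z up. Its right side wall, where the end of the stand's foot goes, is at y = -75 mm, 108 mm long; the lid's rim (z = 79 to 97 mm) stands 2 mm proud of it.
- clip_grip (a point): Red spring clip, loose, 58 g, lying on its side, 36 mm high. Point half-way up, midway between the two thumb paddles, where to squeeze. +x from paddles to jaws, y the squeeze direction, z along the pivot pin (up). Paddles (to 14 mm behind this point) are 33 mm apart over their outsides here, 41 mm at the rear ends when shut, 11 mm when squeezed to the stop: 4 N at first, 9 N at the stop.
- clip_mouth (a point): Midpoint between the tips of the clip's jaws, half-way up, 66 mm ahead of clip_grip and 34 mm ahead of the pivot pin (8 mm diameter); same axes. The jaws end 3 mm beyond this point. Spread fully, they gape about 22 mm inside at the tips and measure about 35 mm over their outsides.
- clip: The whole spring clip (origin on the pivot axis, at the underside as it lies; axes as clip_grip).
- clip_jaw (a joint): Opening of the clip: angle (rad) of each jaw from the shut position, 0 shut, 0.33 wide open at the stop (tips 22 mm apart; 0.22 is 15 mm). Both jaws move alike, so that the clip's axes stay in the middle.
- glass_cup: Glass cup with a loop handle, loose, 103 x 136 x 88 mm, behind the stand. Bystander.
- salt_shaker: Salt shaker, loose, 44 mm diameter, 90 mm high, behind the stand, to the right. Bystander.
- note_pad: Note pad, loose, 115 x 76 x 11 mm, lying far right. Bystander.

How it is judged:
By the outcome, as a careful person would: the job done as asked, in the order asked, and still so for the second after the job is handed in, while the arm keeps its last pose, push and grip.
It also fails if it takes over 56 s, if anything falls off the work surface, if the arm or the gripper's body presses on something with over 40 N, if the wrist force passes 120 N, or if a joint passes its speed limit or range.

## Working session

There is one attempt and no reset: what is moved stays moved. The work goes in short steps, Python scripts to look and compute and a tool call to move; the robot and the scene stay as the last step left them, time stands still between calls to the robot, and variables do not carry over. Pictures are saved under pics/ and viewed, and the job is handed in when it is done.

Besides the shell and the picture viewer there is one more tool, called after "Request:" as a command line: name --argument value ..., lists and objects as JSON in quotes. send_rows: Moves the arm, as the interface text tells. Its arguments: {"type":"object","properties":{"moves":{"type":"array"},"force":{"type":"number"}},"required":["moves"]}

```bash
mkdir -p pics; cat > h.py <<'E'
import numpy as np, cv2
from scipy.spatial.transform import Rotation as R
from rig import get_state, get_image, sign_off, hold_point_z
def snap(n,f):
    s=get_state(); im=get_image(n); cv2.imwrite(f'pics/{f}.png',im['pixels'][:,:,::-1])
    if 'extrinsics' not in im:
        T=np.eye(4);T[:3,:3]=R.from_rotvec(s['eef_rot']).as_matrix();T[:3,3]=s['tcp_pos']
        im['extrinsics']=np.linalg.inv(T@np.array(im['tool_from_camera']))
    im['extrinsics']=np.array(im['extrinsics'])
    np.savez(f'pics/{f}.npz',**{k:im[k] for k in ('pixels','fx','fy','cx','cy','extrinsics')})
    return im
def load(f): return dict(np.load(f'pics/{f}.npz'))
def ray(im,u,v):
    E=im['extrinsics'];c=-E[:3,:3].T@E[:3,3]
    d=np.array([(u-im['cx'])/im['fx'],-(v-im['cy'])/im['fy'],-1.]);return c,E[:3,:3].T@d
def onz(im,u,v,z):
    c,d=ray(im,u,v);return c+d*(z-c[2])/d[2]
def proj(im,p):
    q=im['extrinsics'][:3,:3]@np.array(p)+im['extrinsics'][:3,3]
    return im['cx']+im['fx']*q[0]/-q[2], im['cy']-im['fy']*q[1]/-q[2]
E
python3 - <<'E'
from h import *
print(get_state(),hold_point_z() if callable(hold_point_z) else hold_point_z)
for n in('scene','top','wrist'):
    im=snap(n,n+'0');print(n,[k for k in im],im['fx'],im['cx'],im['cy'],im['extrinsics'].round(3).tolist())
E
```

```text
{'time': 0.0, 'joint_positions': array([ 1.09480775,  0.53715672, -0.00445465,  1.53889493,  0.00259779,
        1.06726914, -0.07117758]), 'joint_vel': array([ 0.00066248, -0.00064266, -0.00091427,  0.00175634,  0.00094947,
       -0.00035769,  0.00044177]), 'effort': array([-1.35438087e-03, -5.83405674e+01,  1.04776025e+00, -2.59104502e+01,
        1.23743573e-02,  9.50257585e-03,  3.38315658e-06]), 'tcp_pos': array([ 0.25870987, -0.59560455,  0.23041054]), 'eef_rot': array([-3.07421999e+00, -6.39027086e-01,  7.27809239e-04]), 'ft_force': array([ 1.18173947, -0.39095751,  1.26741031]), 'wrist_torque': array([-0.03770909,  0.03824785, -0.02676204]), 'width': 1.0017979836056803} 0.0187
scene ['pixels', 'fx', 'fy', 'cx', 'cy', 'extrinsics'] 366.9239153722576 319.1196493604315 200.01505349336298 [[-0.851, -0.524, 0.016, 0.367], [0.37, -0.579, 0.727, -0.321], [-0.372, 0.625, 0.687, -0.786], [0.0, 0.0, 0.0, 1.0]]
top ['pixels', 'fx', 'fy', 'cx', 'cy', 'extrinsics'] 374.32604958724045 316.7681803146352 197.0160093560695 [[0.022, -1.0, 0.006, -0.156], [0.994, 0.022, 0.105, -0.539], [-0.105, 0.004, 0.994, -1.25], [0.0, 0.0, 0.0, 1.0]]
wrist ['pixels', 'fx', 'fy', 'cx', 'cy', 'tool_from_camera', 'extrinsics'] 333.9594465826396 315.38365698459114 203.01425306440441 [[0.398, -0.917, -0.003, -0.649], [0.882, 0.384, -0.274, 0.036], [0.253, 0.107, 0.962, -0.38], [0.0, 0.0, 0.0, 1.0]]
```

View pics/scene0.png

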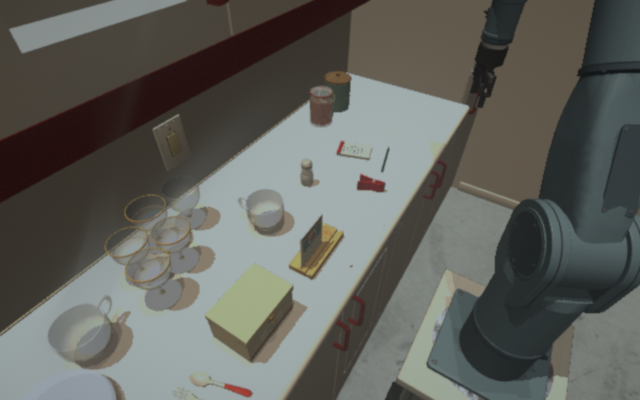

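View pics/top0.png

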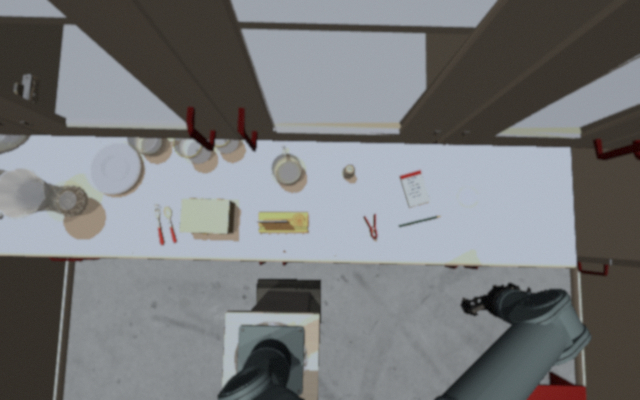

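View pics/wrist0.png

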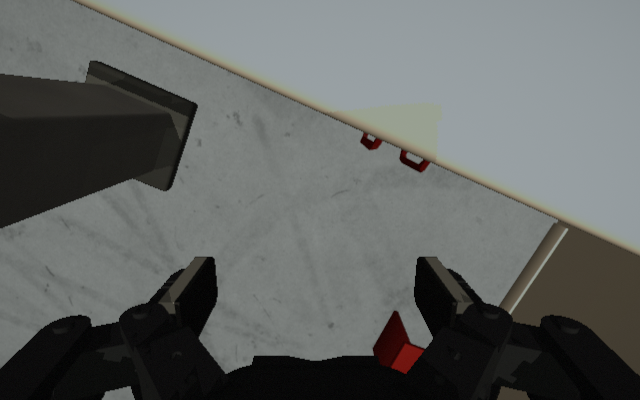

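The pictures show the cell clearly. In the top view the box is near (207,216), the stand (283,222), the red clip (371,227) and the shaker (349,172). Next I measure with masks.

```bash
python3 - <<'E'
from h import *
for n in('top0','scene0'):
    im=load(n); p=im['pixels']; cv2.imwrite(f'pics/{n}z.png',cv2.resize((p[130:280,140:460] if n[0]=='t' else p[140:370,190:420])[:,:,::-1],None,fx=2.5,fy=2.5,interpolation=cv2.INTER_CUBIC))
    hsv=cv2.cvtColor(p,cv2.COLOR_RGB2HSV)
    for nm,lo,hi in(('red',(0,130,60),(8,255,255)),('wood',(14,80,80),(30,255,255)),('cream',(20,40,100),(35,130,255))):
        m=cv2.inRange(hsv,lo,hi)
        if nm=='red': m|=cv2.inRange(hsv,(172,130,60),(180,255,255))
        for c in cv2.findContours(m,0,2)[0]:
            if cv2.contourArea(c)>60:
                r=cv2.minAreaRect(c);b=cv2.boxPoints(r)
                z={'red':.036,'wood':.02,'cream':.097}[nm]
                print(n,nm,cv2.contourArea(c),np.round(r[0]),b.round(1).tolist(),[onz(im,*q,z)[:2].round(3).tolist() for q in b])
E
```

```text
top0 red 719.5 [556. 392.] [[527.0, 385.0], [586.0, 385.0], [586.0, 399.0], [527.0, 399.0]] [[-0.055, -0.838], [-0.051, -1.029], [-0.094, -1.027], [-0.098, -0.836]]
top0 red 119.0 [241. 120.] [[238.0, 108.0], [244.0, 108.0], [244.0, 133.0], [238.0, 133.0]] [[0.847, 0.137], [0.848, 0.116], [0.759, 0.113], [0.758, 0.133]]
top0 red 89.5 [190. 120.] [[187.0, 107.0], [192.0, 107.0], [192.0, 132.0], [187.0, 132.0]] [[0.847, 0.315], [0.847, 0.297], [0.758, 0.292], [0.758, 0.309]]
top0 wood 541.5 [284. 222.] [[260.0, 213.0], [307.0, 213.0], [307.0, 231.0], [260.0, 231.0]] [[0.484, 0.049], [0.488, -0.111], [0.426, -0.113], [0.423, 0.047]]
top0 cream 696.0 [284. 222.] [[259.0, 212.0], [308.0, 212.0], [308.0, 232.0], [259.0, 232.0]] [[0.483, 0.041], [0.486, -0.116], [0.422, -0.118], [0.419, 0.039]]
scene0 red 104.0 [237. 390.] [[224.0, 388.0], [225.8000030517578, 382.6000061035156], [251.0, 391.0], [249.1999969482422, 396.3999938964844]] [[0.416, 0.366], [0.42, 0.357], [0.37, 0.344], [0.367, 0.353]]
scene0 wood 914.5 [316. 249.] [[288.0, 265.79998779296875], [322.3999938964844, 217.699996948242
[... 1433 characters left out ...]
am 144.0 [146. 245.] [[113.5999984741211, 247.8000030517578], [125.5999984741211, 220.1999969482422], [178.5, 243.0], [166.60000610351562, 270.70001220703125]] [[0.817, 0.282], [0.868, 0.21], [0.703, 0.192], [0.665, 0.261]]
scene0 cream 395.5 [321. 251.] [[300.0, 271.20001220703125], [322.3999938964844, 222.10000610351562], [342.79998779296875, 231.3000030517578], [320.29998779296875, 280.5]] [[0.417, 0.106], [0.453, -0.047], [0.395, -0.047], [0.367, 0.103]]
scene0 cream 1900.0 [408.  70.] [[347.5, 71.19999694824219], [356.3999938964844, 38.20000076293945], [468.6000061035156, 68.5], [459.70001220703125, 101.4000015258789]] [[0.818, -0.854], [0.963, -1.216], [0.391, -1.171], [0.339, -0.856]]
```

```bash
ls pics
```

```text
scene0.npz
scene0.png
scene0z.png
top0.npz
top0.png
top0z.png
wrist0.npz
wrist0.png
```

View pics/top0z.png

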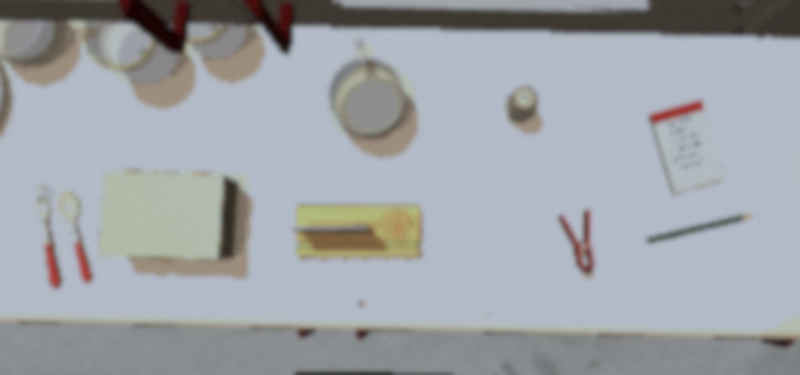

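View pics/scene0z.png

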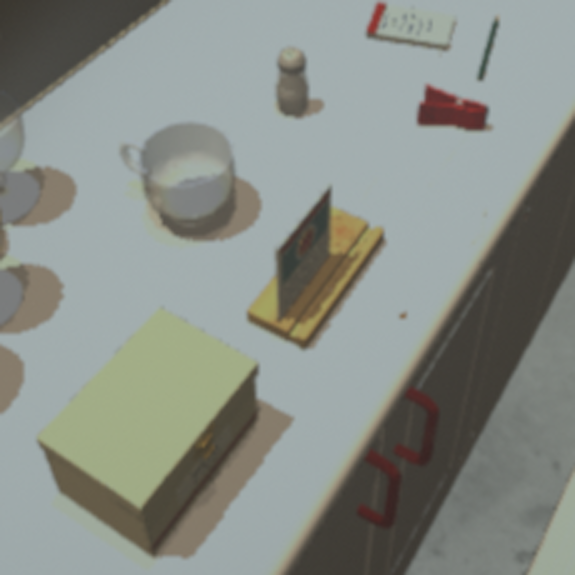

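```bash
python3 - <<'E'
from h import *
im=load('top0')
f=lambda x,y,z:(x/2.5+140,y/2.5+130) and onz(im,x/2.5+140,y/2.5+130,z).round(4)
for nm,x,y,z in(('boxTL',103,172,.097),('boxTR',224,176,.097),('boxBR',221,258,.097),('boxBL',100,255,.097),
 ('stTL',297,205,.02),('stTR',422,206,.02),('stBR',420,259,.02),('stBL',296,257,.02),('clipPadL',561,215,.036),('padR',588,210,.036),('tip',588,272,.036),('shaker',522,118,.0),('cup',368,105,.08),('penciltip',648,240,0)): print(nm,f(x,y,z))
print((im['extrinsics']))
E
```

```text
boxTL [0.5199 0.2937 0.097 ]
boxTR [0.5183 0.1376 0.097 ]
boxBR [0.4129 0.1366 0.097 ]
boxBL [0.4134 0.2911 0.097 ]
stTL [0.4877 0.0536 0.02  ]
stTR [ 0.4901 -0.1175  0.02  ]
stBR [ 0.4178 -0.1165  0.02  ]
stBL [0.4168 0.0523 0.02  ]
clipPadL [ 0.481  -0.3061  0.036 ]
padR [ 0.4886 -0.3426  0.036 ]
tip [ 0.4052 -0.3431  0.036 ]
shaker [ 0.6184 -0.2549  0.    ]
cup [ 0.6182 -0.044   0.08  ]
penciltip [ 0.4511 -0.4321  0.    ]
[[ 0.02172302 -0.99974319  0.0064547  -0.15557078]
 [ 0.9942022   0.02228178  0.10519273 -0.53943676]
 [-0.10530953  0.00413217  0.99443091 -1.25026251]
 [ 0.          0.          0.          1.        ]]
```

Request:
send_rows --moves '[{"gripper":-0.3,"travel":[2,5,2],"twist":[0,0,0.15]},{"gripper":-0.3,"travel":[4,10,4],"twist":[0,0,0.3]},{"gripper":-0.3,"travel":[5,15,6],"twist":[0,0,0.45]},{"gripper":-0.3,"travel":[7,20,8],"twist":[0,0,0.6]},{"gripper":-0.3,"travel":[9,25,10],"twist":[0,0,0.75]},{"gripper":-0.3,"travel":[11,30,12],"twist":[0,0,0.9]},{"gripper":-0.3,"travel":[13,34,12],"twist":[0,0,1.0]},{"gripper":-0.3,"travel":[15,38,12],"twist":[0,0,1.1]},{"gripper":-0.3,"travel":[17,41,12],"twist":[0,0,1.16]},{"gripper":-0.3,"travel":[19,44,12],"twist":[0,0,1.16]}]'

```text
time: 1.4
tcp_pos: [0.4491, -0.1546, 0.3506]
eef_rot: [-2.221, -2.221, 0.002]
ft_force: [0.5, -0.3, -0.3]
width: 0.352
```

```bash
python3 - <<'E'
from h import *
im=snap('wrist','w1');snap('top','top1')
for n,p in(('boxBR',(.413,.137,.097)),('boxTR',(.519,.137,.097)),('stTR',(.49,-.117,.02))):print(n,proj(im,p))
E
```

```text
boxBR (np.float64(278.42243721253175), np.float64(-132.83541699942262))
boxTR (np.float64(388.73382100642345), np.float64(-133.1011190255269))
stTR (np.float64(345.4234895145198), np.float64(131.42487743102038))
```

View pics/w1.png

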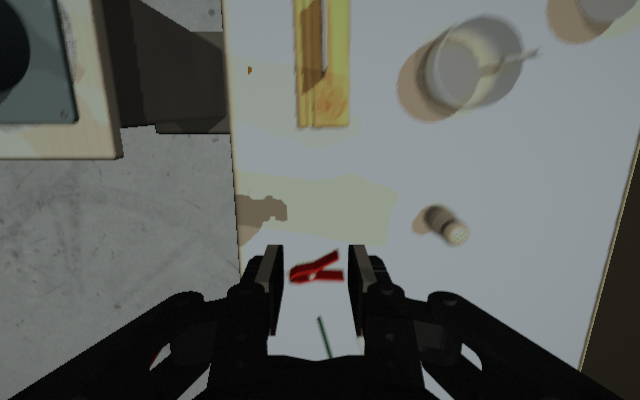

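The wrist view shows the stand's end at about (297–349,126) and the clip at (317,270) with its jaws towards the left (−x). I move over to view the box.

Request:
send_rows --moves '[{"gripper":-0.3,"travel":[0,4,0],"twist":[0,0,0]},{"gripper":-0.3,"travel":[0,8,0],"twist":[0,0,0]},{"gripper":-0.3,"travel":[0,12,0],"twist":[0,0,0]},{"gripper":-0.3,"travel":[0,16,0],"twist":[0,0,0]},{"gripper":-0.3,"travel":[0,20,0],"twist":[0,0,0]},{"gripper":-0.3,"travel":[0,22,0],"twist":[0,0,0]},{"gripper":-0.3,"travel":[0,22,0],"twist":[0,0,0]},{"gripper":-0.3,"travel":[0,22,0],"twist":[0,0,0]},{"gripper":-0.3,"travel":[0,22,0],"twist":[0,0,0]},{"gripper":-0.3,"travel":[0,22,0],"twist":[0,0,0]}]'

```text
time: 2.75
tcp_pos: [0.4505, 0.0674, 0.3506]
eef_rot: [-2.216, -2.225, -0.001]
ft_force: [0.1, 0.0, 1.1]
width: 0.347
```

```bash
python3 - <<'E'
from h import *
im=snap('wrist','w2')
E
```

```text
(no output)
```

View pics/w2.png

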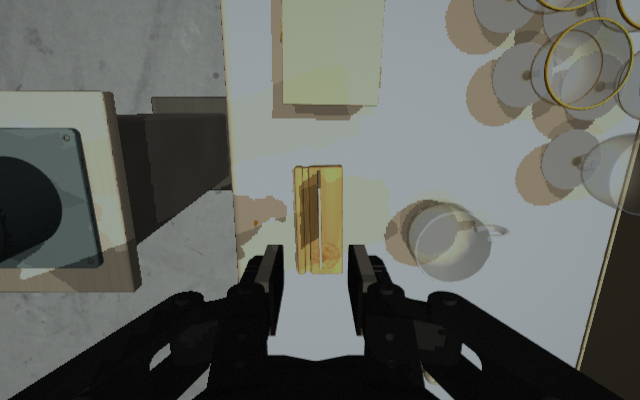

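In this view the box's right rim runs from about (281,104) to (380,105), and the foot spans (294–342, 166–273). I now fit edges and cast rays.

```bash
python3 - <<'E'
from h import *
im=load('w2');p=im['pixels'];hsv=cv2.cvtColor(p,cv2.COLOR_RGB2HSV)
print(hsv[[50,60,200,180,200],[330,370,335,335,250]])
m=cv2.inRange(hsv,(15,90,60),(32,255,255))
m[:, :285]=0;m[:,350:]=0;m[:150]=0;m[280:]=0
m=cv2.morphologyEx(m,cv2.MORPH_CLOSE,np.ones((11,11)))
c=max(cv2.findContours(m,0,2)[0],key=cv2.contourArea);r=cv2.minAreaRect(c);b=cv2.boxPoints(r)
print('stand',r,[(q.round(1).tolist(),onz(im,*q,.02)[:2].round(4).tolist()) for q in b])
g=p.astype(float)
# box edges: red minus blue saturation
s=(g[:,:,0]-g[:,:,2])
for row in(20,40,60,80,95):
    print(row,s[row,272:290].round(),s[row,374:388].round(), g[row,374:388,0])
for col in(290,310,330,350,370):print(col,g[98:112,col,0])
E
```

```text
[[ 43  31 158]
 [ 42  27 158]
 [ 25 118 153]
 [ 30 105 153]
 [ 19  56 137]]
stand ((319.1349792480469, 219.03329467773438), (107.1144790649414, 48.156402587890625), 88.60282135009766) [([293.79998779296875, 166.10000610351562], [0.4191, 0.0569]), ([341.8999938964844, 164.89999389648438], [0.4879, 0.0589]), ([344.5, 272.0], [0.4963, -0.1098]), ([296.3999938964844, 273.20001220703125], [0.4209, -0.1122])]
20 [30. 30. 30. 30. 30. 31. 30. 30. 36. 68. 25. 13. 13. 13. 14. 13. 12. 13.] [  9.   9.   9.   9.   9.   9.   8.   8.   8.  12. -11. -11. -11. -12.] [148. 148. 148. 148. 148. 148. 148. 148. 148. 144. 148. 148. 148. 148.]
40 [29. 30. 30. 30. 30. 30. 30. 30. 39. 48. 40. 14. 14. 14. 14. 13. 14. 12.] [  9.   9.   9.   8.   9.   8.   9.   6.  -3. -12. -11. -11. -11. -11.] [149. 150. 150. 149. 150. 149. 150. 149. 138. 149. 150. 150. 150. 149.]
60 [30. 31. 30. 30. 30. 30. 30. 30. 30. 30. 32. 14. 13. 13. 13. 14. 14. 13.] [ 10.   9.   9.  10.  10.   9.   8. -12. -11. -11. -11. -12. -11. -11.] [151. 150. 150. 151. 151. 150. 150. 150. 151. 150. 150. 150. 150. 150.]
80 [30. 31. 30. 30. 31. 30. 30. 30. 30. 30. 28. 25. 18. 18. 19. 23. 23. 23.] [  9.   9.   9.   9.  11.  30.  19. -11. -11. -11. -11. -11. -11. -11.] [151. 151. 151. 151. 151. 147. 142. 151. 151. 151. 151. 151. 151. 151.]
95 [ 1. 27. 27. 28. 27. 28. 27. 27. 28. 27. 26. 30. 24. 25. 24. 24. 24. 24.] [  9.   8.   8.  10.  16. -11. -11. -11. -11. -11. -10. -11. -11. -12.] [152. 151. 151. 152. 148. 152. 151. 152. 152. 152. 152. 152. 152. 151.]
290 [152. 152. 152. 152. 152. 132. 111. 121. 121. 120. 120. 120. 120. 120.]
310 [152. 152. 152. 152. 152. 145. 116.  86.  92.  91.  92.  91.  91.  92.]
330 [152. 152. 151. 152. 152. 152. 125.  81.  91.  91.  91.  90.  91.  91.]
350 [151. 152. 152. 152. 152. 152. 136. 111. 108. 109. 109. 109. 108. 109.]
370 [151. 152. 152. 151. 152. 152. 151. 133. 132. 152. 152. 152. 152. 152.]
```

```bash
python3 - <<'E'
from h import *
im=load('w2')
for u,v in((282.5,20),(282.8,60),(283.2,90),(384,20),(381.2,60),(379,95),(290,103.6),(330,104.4),(370,105.4)):print('box',u,v,onz(im,u,v,.097).round(4))
p=im['pixels'].astype(float)
for row in(175,190,205,220,235,250,262):print(row,'L',p[row,288:302,2],'R',p[row,336:350,2])
for col in(300,310,330,338):print(col,p[160:172,col,2],p[266:280,col,2])
E
```

```text
box 282.5 20 [0.4143 0.2272 0.097 ]
box 282.8 60 [0.4137 0.1875 0.097 ]
box 283.2 90 [0.4135 0.1561 0.097 ]
box 384 20 [0.5229 0.2275 0.097 ]
box 381.2 60 [0.5222 0.1879 0.097 ]
box 379 95 [0.5218 0.1512 0.097 ]
box 290 103.6 [0.4209 0.1414 0.097 ]
box 330 104.4 [0.4665 0.1407 0.097 ]
box 370 105.4 [0.5122 0.1398 0.097 ]
175 L [164. 164. 164. 164. 160. 103.  65.  73.  90.  90.  91.  92.  92.  79.] R [ 96.  95.  94.  94.  93.  85.  82. 147. 155. 156. 156. 156. 156. 156.]
190 L [164. 164. 164. 162. 140. 107. 103.  65.  80.  90.  87.  56.  53.  42.] R [ 82.  81.  80.  81.  80.  75.  80. 146. 145. 145. 146. 146. 146. 146.]
205 L [164. 164. 164. 164. 159. 108. 105.  84.  74.  88.  90.  87.  55.  54.] R [ 81.  81.  79.  80.  78.  75.  95. 146. 146. 145. 146. 146. 146. 145.]
220 L [146. 146. 146. 146. 145. 141.  84.  81.  52.  69.  78.  79.  76.  42.] R [ 79.  80.  79.  79.  80.  77.  96. 146. 145. 146. 146. 146. 146. 146.]
235 L [146. 146. 146. 145. 145. 146. 141.  82.  66.  61.  74.  77.  76.  43.] R [ 79.  78.  80.  84.  85.  80.  95. 146. 146. 146. 146. 146. 146. 146.]
250 L [145. 145. 146. 145. 146. 146. 145. 141.  81.  57.  66.  76.  78.  80.] R [ 69.  73.  77.  81.  83.  78.  94. 146. 146. 146. 145. 140.  76.   5.]
262 L [145. 146. 145. 146. 145. 145. 146. 140.  82.  74.  59.  73.  76.  78.] R [ 75.  77.  89.  96.  94.  88. 106. 164. 163. 164. 164. 157.   6.   4.]
300 [164. 164. 164. 164. 159. 121.  35.  57.  79.  89.  92.  91.] [ 75.  74.  75.  80.  85.  85.  84.  90. 136. 163. 163. 163. 164. 163.]
310 [164. 164. 164. 159. 153. 120.  28.  59.  77.  84.  86.  86.] [ 76.  76.  68.  60.  62. 126. 158. 161. 163. 163. 164. 163. 163. 164.]
330 [164. 164. 163. 159. 132.  74.  47.  75.  93.  97.  98.  98.] [ 80.  71.  74.  84.  84.  84.  83. 116. 152. 164. 164. 163. 164. 164.]
338 [163. 164. 164. 159. 124.  53.  51.  76.  90.  94.  94.  94.] [ 94.  95.  95.  94.  94.  94.  92. 120. 154. 164. 163. 163. 163. 164.]
```

```bash
python3 - <<'E'
from h import *
im=load('w2');print(ray(im,0,0)[0])
for row in(175,205,235,262):print('R',onz(im,343,row,.02)[:2].round(4),onz(im,343,row,.0)[:2].round(4))
for u,row in((293.2,175),(293.4,205),(295,235),(296,262)):print('L',onz(im,u,row,.02)[:2].round(4))
for u,v in((300,165.3),(310,165.2),(330,164.7),(338,164.5),(300,274.5),(330,273.7),(338,273.7)):print('E',onz(im,u,v,.02)[:2].round(4))
im=load('w1');p=im['pixels'].astype(float);print(ray(im,0,0)[0])
for row in(10,40,70,100,115):print(row,p[row,290:304,2],p[row,343:356,2])
for col in(302,310,330,345):print(p[118:134,col,2])
E
```

```text
[0.45064815 0.13567074 0.49406994]
R [0.4899 0.0443] [0.4915 0.0404]
R [ 0.4911 -0.0007] [ 0.4928 -0.0065]
R [ 0.4923 -0.048 ] [ 0.4941 -0.0558]
R [ 0.4935 -0.0927] [ 0.4953 -0.1024]
L [0.4181 0.0439]
L [ 0.4178 -0.001 ]
L [ 0.4196 -0.0484]
L [ 0.4206 -0.0931]
E [0.428  0.0581]
E [0.4423 0.0583]
E [0.4709 0.0591]
E [0.4823 0.0594]
E [ 0.4266 -0.1145]
E [ 0.4736 -0.1129]
E [ 0.4862 -0.1128]
[ 0.44966393 -0.0861214   0.493905  ]
10 [151. 141. 129. 108.  81.  77.  73.  80.  84.  85.  81.  65.  50.  55.] [ 87.  88.  88.  86.  84.  91. 114. 130. 145. 152. 153. 153. 152.]
40 [154. 153. 143. 131. 109.  82.  77.  74.  80.  78.  71.  61.  48.  44.] [ 88.  87.  87.  85.  82.  97. 117. 136. 154. 154. 154. 154. 155.]
70 [145. 145. 144. 132. 105.  80.  74.  71.  69.  74.  71.  63.  43.  42.] [ 87.  88.  89.  91.  93. 114. 130. 145. 156. 155. 156. 155. 155.]
100 [147. 146. 146. 146. 145. 133. 103.  74.  71.  69.  75.  78.  80.  80.] [ 73.  69.  70.  74.  81. 112. 130. 147. 157. 156. 156. 156. 156.]
115 [147. 146. 147. 145. 134. 122. 108. 101.  75.  72.  69.  76.  80.  80.] [ 86.  88.  87.  89.  92. 114. 131. 147. 157. 157. 156. 156. 157.]
[ 79.  79.  79.  77.  78.  77.  75.  70.  70.  86. 109. 120. 135. 147.
 147. 146.]
[ 84.  84.  84.  85.  84.  83.  92. 106. 115. 122. 128. 135. 141. 146.
 147. 146.]
[ 70.  71.  73.  75.  75.  73.  68.  68.  88. 110. 125. 134. 141. 147.
 147. 147.]
[ 89.  88.  87.  88.  86.  83.  84.  93. 110. 124. 133. 142. 147. 146.
 147. 147.]
```

Request:
send_rows --moves '[{"gripper":-0.44,"travel":[0,-4,0],"twist":[0.05,0,0]},{"gripper":-0.44,"travel":[0.3,-9,0],"twist":[0.1,0,0.01]},{"gripper":-0.44,"travel":[0.6,-14,-2],"twist":[0.15,0,0.02]},{"gripper":-0.44,"travel":[0.6,-19,-4],"twist":[0.2,0,0.022]},{"gripper":-0.44,"travel":[0.6,-22,-8],"twist":[0.2,0,0.022]},{"gripper":-0.44,"travel":[0.6,-22,-13],"twist":[0.2,0,0.022]},{"gripper":-0.44,"travel":[0.6,-22,-18],"twist":[0.2,0,0.022]},{"gripper":-0.44,"travel":[0.6,-22,-23],"twist":[0.2,0,0.022]},{"gripper":-0.44,"travel":[0.6,-22,-26],"twist":[0.2,0,0.022]},{"gripper":-0.44,"travel":[0.6,-22,-26],"twist":[0.2,0,0.022]}]'

```text
time: 4.05
tcp_pos: [0.4549, -0.1519, 0.089]
eef_rot: [-2.085, -2.14, -0.212]
ft_force: [-0.4, 0.7, 0.5]
width: 0.28
```

```bash
python3 - <<'E'
from h import *
im=snap('wrist','w3');snap('scene','s3')
s=get_state();print(s['joint_positions'].round(2))
E
```

```text
[ 0.68  0.56 -0.41  1.99  0.03  0.7   0.33]
```

View pics/w3.png

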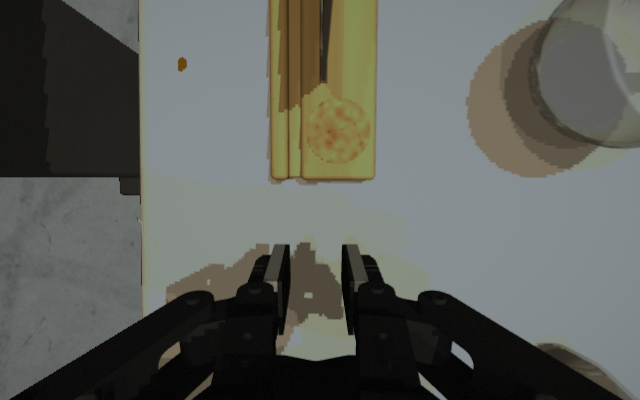

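The fingers are centred near column 316, with the foot's end at (272–375, 180). I check the numbers.

```bash
python3 - <<'E'
from h import *
im=load('w3')
for u,v in((272,178),(375,178),(376,30),(272,30)):print(onz(im,u,v,.02).round(4))
E
```

```text
[ 0.4249 -0.1139  0.02  ]
[ 0.4936 -0.1121  0.02  ]
[ 0.4905 -0.0168  0.02  ]
[ 0.4233 -0.0185  0.02  ]
```

Request:
send_rows --moves '[{"gripper":-0.44,"travel":[0.4,0,-3],"twist":[0,0,0]},{"gripper":-0.44,"travel":[0.4,0,-6],"twist":[0,0,0]},{"gripper":-0.44,"travel":[0.4,0,-8],"twist":[0,0,0]},{"gripper":-0.44,"travel":[0.4,0,-8.5],"twist":[0,0,0]},{"gripper":-0.44,"travel":[0.4,1,-8.5],"twist":[0,0,0]},{"gripper":-0.44,"travel":[0.4,2,-8.5],"twist":[0,0,0]},{"gripper":-0.44,"travel":[0.4,2.6,-8.5],"twist":[0,0,0]},{"gripper":-0.44,"travel":[0.4,3.0,-8.5],"twist":[0,0,0]},{"gripper":-0.44,"travel":[0.4,3.5,-8.5],"twist":[0,0,0]},{"gripper":-0.44,"travel":[0.4,4,-8.5],"twist":[0,0,0]}]'

```text
time: 5.4
tcp_pos: [0.4621, -0.1145, 0.0068]
eef_rot: [-2.092, -2.144, -0.214]
ft_force: [0.0, -5.0, 3.8]
width: 0.278
```

```bash
python3 - <<'E'
from h import *
im=snap('wrist','w4');snap('scene','s4')
E
```

```text
(no output)
```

View pics/w4.png

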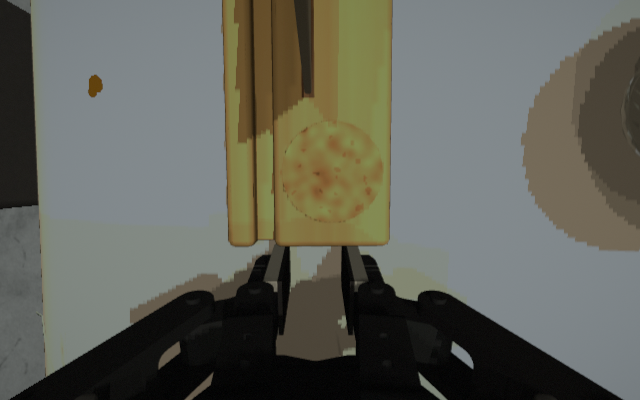

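View pics/s4.png

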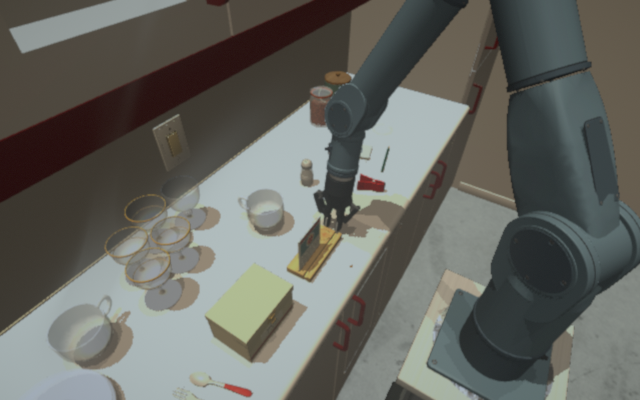

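```bash
python3 - <<'E'
from h import *
im=load('w4')
for u,v in((228,243),(390,243),(393,20),(223,20)):print(onz(im,u,v,.02).round(4))
E
```

```text
[ 0.4245 -0.1045  0.02  ]
[ 0.4938 -0.1029  0.02  ]
[ 0.4912 -0.0111  0.02  ]
[ 0.4222 -0.0129  0.02  ]
```

Request:
send_rows --moves '[{"gripper":-0.44,"travel":[0.05,0.7,0],"twist":[0,0,-0.005]},{"gripper":-0.44,"travel":[0.1,1.4,0],"twist":[0,0,-0.01]},{"gripper":-0.44,"travel":[0.2,2.1,0],"twist":[0,0,-0.015]},{"gripper":-0.44,"travel":[0.25,2.8,0],"twist":[0,0,-0.02]},{"gripper":-0.44,"travel":[0.3,3.5,0],"twist":[0,0,-0.025]},{"gripper":-0.44,"travel":[0.4,4.2,0],"twist":[0,0,-0.03]},{"gripper":-0.44,"travel":[0.45,4.9,0],"twist":[0,0,-0.035]},{"gripper":-0.44,"travel":[0.5,5.5,0],"twist":[0,0,-0.04]},{"gripper":-0.44,"travel":[0.55,6,0],"twist":[0,0,-0.04]},{"gripper":-0.44,"travel":[0.55,6,0],"twist":[0,0,-0.04]}]'

```text
time: 6.75
tcp_pos: [0.4674, -0.0525, 0.0068]
eef_rot: [-2.133, -2.105, -0.22]
ft_force: [0.1, -1.0, 0.4]
width: 0.279
```

```bash
python3 - <<'E'
from h import *
im=snap('wrist','w5');t=snap('top','t5')
cv2.imwrite('pics/t5z.png',cv2.resize(t['pixels'][180:250,160:360,::-1],None,fx=4,fy=4,interpolation=cv2.INTER_CUBIC))
E
```

```text
(no output)
```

View pics/w5.png

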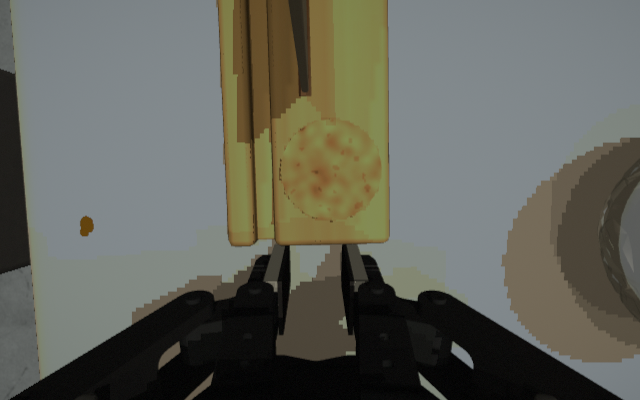

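View pics/t5z.png

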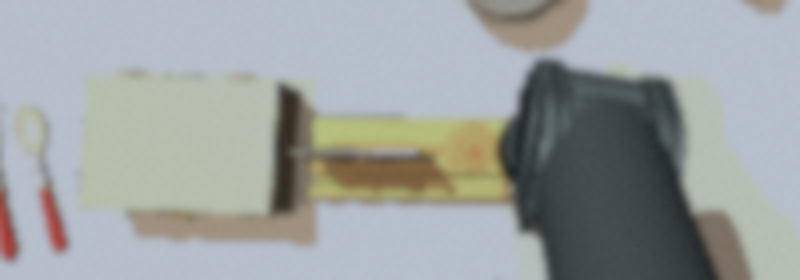

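```bash
python3 - <<'E'
from h import *
im=load('w5')
for u,v in((229,243),(389,242),(387,10),(220,10)):print(onz(im,u,v,.02).round(4))
t=load('t5')
for x,y,z in((315,118,.02),(313,202,.02),(500,118,.02),(500,202,.02),(283,80,.097),(277,212,.097)):print(onz(t,160+x/4,180+y/4,z).round(4))
E
```

```text
[ 0.4308 -0.0411  0.02  ]
[ 0.4992 -0.0417  0.02  ]
[0.4981 0.0537 0.02  ]
[0.4303 0.0545 0.02  ]
[0.4947 0.1225 0.02  ]
[0.4231 0.1211 0.02  ]
[ 0.4982 -0.0357  0.02  ]
[ 0.4266 -0.0379  0.02  ]
[0.5196 0.134  0.097 ]
[0.4136 0.1339 0.097 ]
```

Request:
send_rows --moves '[{"gripper":-0.44,"travel":[0.02,0.2,0],"twist":[0,0,-0.005]},{"gripper":-0.44,"travel":[0.04,0.4,0],"twist":[0,0,-0.01]},{"gripper":-0.44,"travel":[0.07,0.6,0],"twist":[0,0,-0.015]},{"gripper":-0.44,"travel":[0.1,0.8,0],"twist":[0,0,-0.018]},{"gripper":-0.44,"travel":[0.1,0.9,0],"twist":[0,0,-0.018]},{"gripper":-0.44,"travel":[0.1,1.0,0],"twist":[0,0,-0.018]},{"gripper":-0.44,"travel":[0.1,1.1,0],"twist":[0,0,-0.018]},{"gripper":-0.44,"travel":[0.1,1.2,0],"twist":[0,0,-0.018]},{"gripper":-0.44,"travel":[0.1,1.25,0],"twist":[0,0,-0.018]},{"gripper":-0.44,"travel":[0.1,1.3,0],"twist":[0,0,-0.018]}]'

```text
time: 8.1
tcp_pos: [0.4683, -0.0397, 0.0068]
eef_rot: [-2.153, -2.086, -0.222]
ft_force: [-0.2, -1.2, -1.9]
width: 0.279
```

```bash
python3 - <<'E'
from h import *
im=snap('wrist','w6')
for u,v in((229,243),(389,242),(387,10),(220,10)):print(onz(im,u,v,.02).round(4))
E
```

```text
[ 0.4319 -0.0277  0.02  ]
[ 0.5003 -0.0295  0.02  ]
[0.501  0.0659 0.02  ]
[0.4332 0.068  0.02  ]
```

View pics/w6.png

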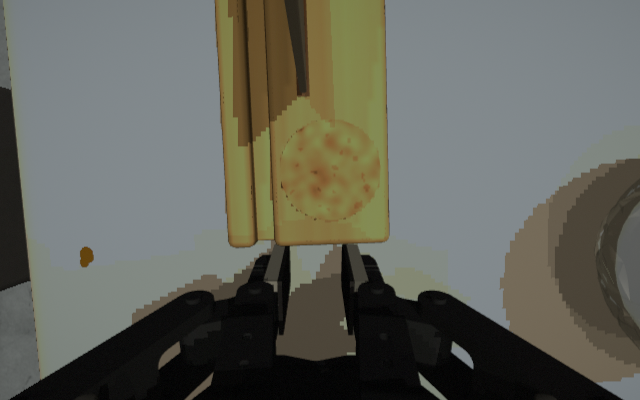

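Request:
send_rows --moves '[{"gripper":-0.44,"travel":[0,0.03,0],"twist":[0,0,0]},{"gripper":-0.44,"travel":[0,0.06,0],"twist":[0,0,0]},{"gripper":-0.44,"travel":[0,0.09,0],"twist":[0,0,0]},{"gripper":-0.44,"travel":[0,0.12,0],"twist":[0,0,0]},{"gripper":-0.44,"travel":[0,0.15,0],"twist":[0,0,0]},{"gripper":-0.44,"travel":[0,0.18,0],"twist":[0,0,0]},{"gripper":-0.44,"travel":[0,0.21,0],"twist":[0,0,0]},{"gripper":-0.44,"travel":[0,0.24,0],"twist":[0,0,0]},{"gripper":-0.44,"travel":[0,0.27,0],"twist":[0,0,0]},{"gripper":-0.44,"travel":[0,0.3,0],"twist":[0,0,0]}]'

```text
time: 9.4
tcp_pos: [0.4683, -0.0376, 0.0067]
eef_rot: [-2.154, -2.086, -0.221]
ft_force: [-0.3, -6.3, 0.2]
width: 0.282
```

Request:
send_rows --moves '[{"gripper":-0.44,"travel":[0,0.1,0],"twist":[0,0,0]},{"gripper":-0.44,"travel":[0,0.12,0],"twist":[0,0,0]},{"gripper":-0.44,"travel":[0,0.14,0],"twist":[0,0,0]},{"gripper":-0.44,"travel":[0,0.16,0],"twist":[0,0,0]},{"gripper":-0.44,"travel":[0,0.18,0],"twist":[0,0,0]},{"gripper":-0.44,"travel":[0,0.2,0],"twist":[0,0,0]},{"gripper":-0.44,"travel":[0,0.22,0],"twist":[0,0,0]},{"gripper":-0.44,"travel":[0,0.24,0],"twist":[0,0,0]},{"gripper":-0.44,"travel":[0,0.26,0],"twist":[0,0,0]},{"gripper":-0.44,"travel":[0,0.28,0],"twist":[0,0,0]}]'

```text
time: 10.65
tcp_pos: [0.4683, -0.0374, 0.0067]
eef_rot: [-2.158, -2.085, -0.218]
ft_force: [-1.5, -10.9, 1.9]
width: 0.281
```

Request:
send_rows --moves '[{"gripper":-0.44,"travel":[0,0.25,0],"twist":[0,0,0]},{"gripper":-0.44,"travel":[0,0.35,0],"twist":[0,0,0]},{"gripper":-0.44,"travel":[0,0.4,0],"twist":[0,0,0]},{"gripper":-0.44,"travel":[0,0.4,0],"twist":[0,0,0]},{"gripper":-0.44,"travel":[0,0,0],"twist":[0,0,0]},{"gripper":-0.44,"travel":[0,-1,0],"twist":[0,0,0]},{"gripper":-0.44,"travel":[0,-3,0],"twist":[0,0,0]},{"gripper":-0.44,"travel":[0,-5,1],"twist":[0,0,0]},{"gripper":-0.44,"travel":[0,-7,4],"twist":[0,0,0]},{"gripper":-0.44,"travel":[0,-9,8],"twist":[0,0,0]}]'

```text
time: 11.9
tcp_pos: [0.4677, -0.1272, 0.087]
eef_rot: [-2.155, -2.084, -0.218]
ft_force: [0.6, 0.2, 0.0]
width: 0.281
```

```bash
python3 - <<'E'
from h import *
im=snap('wrist','w7');t=snap('top','t7');s=snap('scene','s7')
cv2.imwrite('pics/t7z.png',cv2.resize(t['pixels'][180:250,160:360,::-1],None,fx=4,fy=4,interpolation=cv2.INTER_CUBIC))
cv2.imwrite('pics/s7z.png',cv2.resize(s['pixels'][200:340,210:360,::-1],None,fx=4,fy=4,interpolation=cv2.INTER_CUBIC))
E
```

```text
(no output)
```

View pics/w7.png

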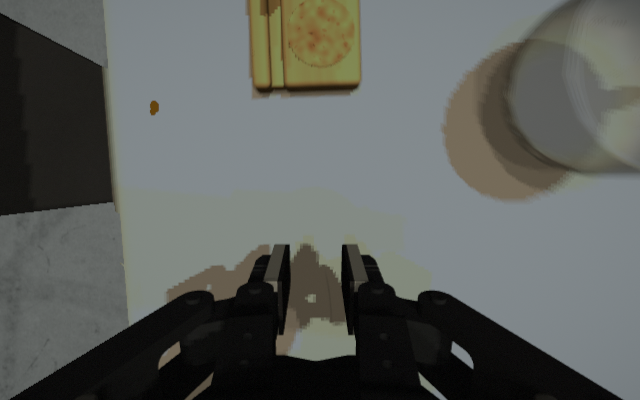

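View pics/t7z.png

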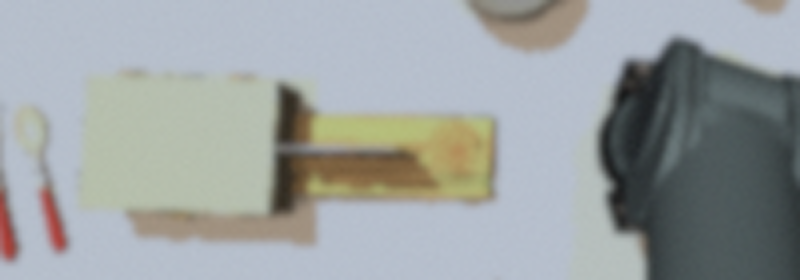

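View pics/s7z.png

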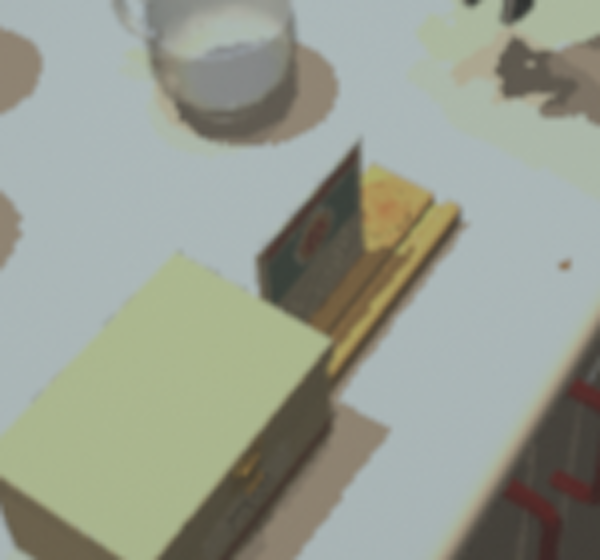

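The foot appears to touch the box. I go up for a straight check of position and yaw relative to the box.

Request:
send_rows --moves '[{"gripper":-0.44,"travel":[0,0,5],"twist":[0,0,0]},{"gripper":-0.44,"travel":[0,0,10],"twist":[-0.05,0,0]},{"gripper":0.2,"travel":[0,1,15],"twist":[-0.1,0,0]},{"gripper":0.2,"travel":[0,4,20],"twist":[-0.15,0,0]},{"gripper":0.2,"travel":[0,8,24],"twist":[-0.2,0,0]},{"gripper":0.2,"travel":[0,13,26],"twist":[-0.2,0,0]},{"gripper":0.2,"travel":[0,18,26],"twist":[-0.2,0,0]},{"gripper":0.2,"travel":[0,18,26],"twist":[-0.2,0,0]},{"gripper":0.2,"travel":[0,18,26],"twist":[-0.2,0,0]},{"gripper":0.2,"travel":[0,18,26],"twist":[-0.2,0,0]}]'

```text
time: 13.3
tcp_pos: [0.4697, 0.0501, 0.3475]
eef_rot: [2.251, 2.172, 0.011]
ft_force: [0.7, -1.1, -0.5]
width: 0.602
```

```bash
python3 - <<'E'
from h import *
im=snap('wrist','w8')
cv2.imwrite('pics/w8z.png',cv2.resize(im['pixels'][60:270,240:420,::-1],None,fx=4,fy=4,interpolation=cv2.INTER_CUBIC)[:,:800][:600*2])
cv2.imwrite('pics/w8z.png',cv2.resize(im['pixels'][70:220,250:410,::-1],None,fx=4,fy=4,interpolation=cv2.INTER_CUBIC))
E
```

```text
(no output)
```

View pics/w8.png

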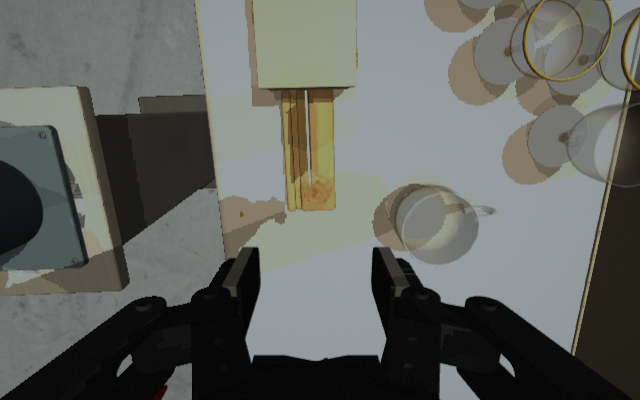

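View pics/w8z.png

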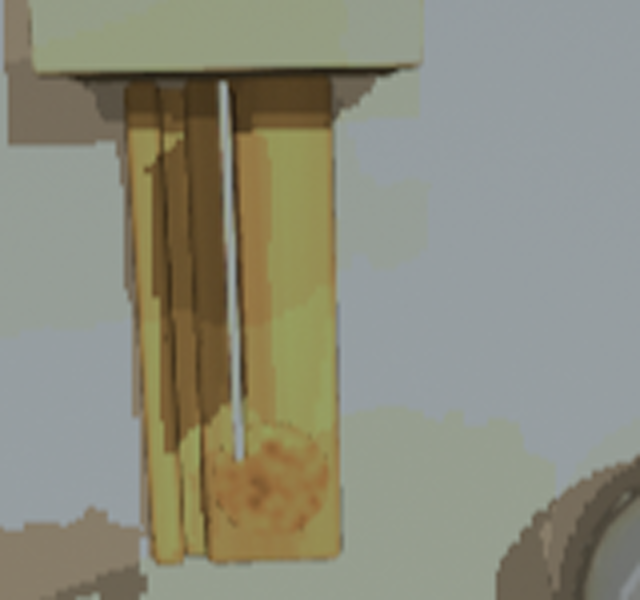

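```bash
python3 - <<'E'
from h import *
im=load('w8')
f=lambda x,y,z:onz(im,250+x/4-.4,70+y/4-.4,z).round(4)
for n,x,y,z in(('boxL',32,72,.097),('boxR',420,66,.097),('stL',126,110,.02),('stL2',151,545,.02),('stR',332,110,.02),('stR2',341,545,.02),('endL',160,561,.02),('endR',330,557,.02),('cardtopR',238,455,.128),('cardtopL',223,85,.128)):print(n,f(x,y,z))
for x,y in((254,0),(357,0),(256,60)):print(onz(im,x,y+.0,.097).round(4))
E
```

```text
boxL [0.4121 0.142  0.097 ]
boxR [0.5201 0.1397 0.097 ]
stL [0.4311 0.1333 0.02  ]
stL2 [ 0.4305 -0.0191  0.02  ]
stR [0.5002 0.1308 0.02  ]
stR2 [ 0.5002 -0.0218  0.02  ]
endL [ 0.4334 -0.0253  0.02  ]
endR [ 0.4961 -0.0263  0.02  ]
cardtopR [0.4653 0.0378 0.128 ]
cardtopL [0.4654 0.1353 0.128 ]
[0.4155 0.2282 0.097 ]
[0.5229 0.2248 0.097 ]
[0.4127 0.1704 0.097 ]
```

Box rim edge from (0.412,0.142) to (0.520,0.140); the stand's end is centred at x≈0.465 and 1–2 mm from the expected contact position. So the stand is flush and within about 2 mm of the middle. Now the clip.

Request:
send_rows --moves '[{"gripper":0.45,"travel":[0,-4,0],"twist":[0,0,0.16]},{"gripper":0.45,"travel":[1,-8,0],"twist":[0,0,0.32]},{"gripper":0.45,"travel":[1,-12,0],"twist":[0,0,0.48]},{"gripper":0.45,"travel":[2,-16,0],"twist":[0,0,0.64]},{"gripper":0.45,"travel":[2,-20,0],"twist":[0,0,0.8]},{"gripper":0.45,"travel":[2,-24,0],"twist":[0,0,0.96]},{"gripper":0.45,"travel":[3,-28,-1],"twist":[0,0,1.12]},{"gripper":0.45,"travel":[3,-32,-2],"twist":[0,0,1.28]},{"gripper":0.45,"travel":[3,-36,-3],"twist":[0,0,1.44]},{"gripper":0.45,"travel":[3,-37,-4],"twist":[0,0,1.57]}]'

```text
time: 14.6
tcp_pos: [0.498, -0.3243, 0.3064]
eef_rot: [0.06, 3.138, 0.022]
ft_force: [0.4, 1.3, 0.5]
width: 0.718
```

```bash
python3 - <<'E'
from h import *
im=snap('wrist','w9')
s=get_state();print(s['joint_positions'].round(2),s['tcp_pos'],s['eef_rot'])
E
```

```text
[ 0.86  0.42 -0.48  1.58  0.19  1.19  1.89] [ 0.49749547 -0.32403375  0.3049333 ] [0.05246896 3.13960637 0.02389039]
```

View pics/w9.png

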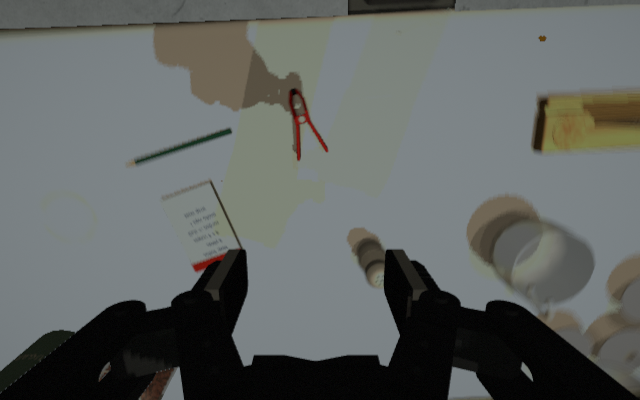

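The clip's jaws meet at (294,91), and its paddle ends are at (299,158) and (326,150).

```bash
python3 - <<'E'
from h import *
im=load('w9');p=im['pixels']
cv2.imwrite('pics/w9z.png',cv2.resize(p[80:170,270:350,::-1],None,fx=6,fy=6,interpolation=cv2.INTER_CUBIC))
hsv=cv2.cvtColor(p,cv2.COLOR_RGB2HSV);m=cv2.inRange(hsv,(0,120,40),(10,255,255))|cv2.inRange(hsv,(170,120,40),(180,255,255))
m[:80]=0;m[170:]=0;m[:,:270]=0;m[:,350:]=0
for v in range(86,164,4):
    u=np.where(m[v])[0]
    if len(u):print(v,u.min(),u.max())
E
```

```text
90 295 297
94 289 300
98 289 303
102 289 304
106 290 305
110 291 306
114 292 307
118 294 309
122 295 310
126 296 313
130 296 315
134 296 318
138 296 320
142 296 323
146 297 325
150 297 327
154 297 299
158 297 299
```

View pics/w9z.png

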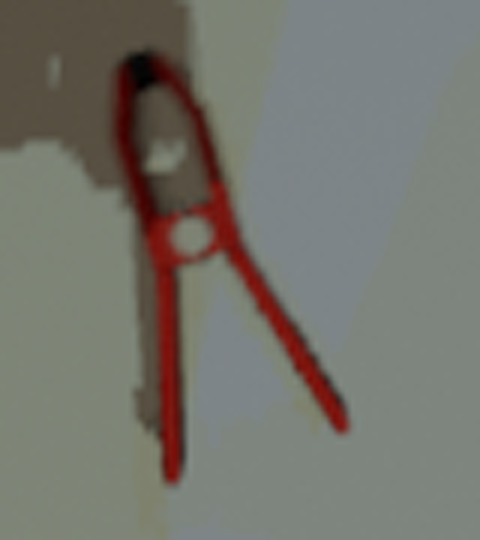

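```bash
python3 - <<'E'
from h import *
im=load('w9')
P={n:onz(im,u-.4,v-.4,.036)[:2] for n,u,v in(('piv',301.7,119.5),('pl',298.7,160),('pr',327.2,151.7),('tip',293.3,89.7))}
for k,v in P.items():print(k,v.round(4))
mid=(P['pl']+P['pr'])/2
for a,b in(('piv',mid),('tip',mid)):
    d=P['piv']-mid if a=='piv' else P['tip']-mid;print(np.linalg.norm(d),np.degrees(np.arctan2(d[1],d[0])))
d=P['tip']-mid;d/=np.linalg.norm(d);print('grip',(P['piv']-.032*d).round(4),(mid+.014*d).round(4),np.linalg.norm(P['pl']-P['pr']))
s=get_state();R_=R.from_rotvec(s['eef_rot']).as_matrix();print(R_.round(3),np.degrees(np.arctan2(R_[1,0],R_[0,0])))
E
```

```text
piv [ 0.4414 -0.3358]
pl [ 0.49   -0.3419]
pr [ 0.4812 -0.3063]
tip [ 0.4072 -0.3439]
0.04566479169610806 -165.19045384572323
0.08086491998936997 -165.81572784075112
grip [ 0.4725 -0.3279] [ 0.472  -0.3275] 0.036732160228514256
[[-0.999  0.033  0.002]
 [ 0.033  0.999  0.015]
 [-0.001  0.015 -1.   ]] 178.0846044169309
```

Request:
send_rows --moves '[{"gripper":0.45,"travel":[-1,-0.2,-3],"twist":[-0.01,0,0.14]},{"gripper":0.45,"travel":[-2,-0.4,-7],"twist":[-0.015,0,0.285]},{"gripper":0.45,"travel":[-2.5,-0.4,-11],"twist":[-0.015,0,0.285]},{"gripper":0.45,"travel":[-2.5,-0.4,-15],"twist":[-0.015,0,0.285]},{"gripper":0.45,"travel":[-2.5,-0.4,-19],"twist":[-0.015,0,0.285]},{"gripper":0.45,"travel":[-2.5,-0.4,-21],"twist":[-0.015,0,0.285]},{"gripper":0.45,"travel":[-2.5,-0.4,-22],"twist":[-0.015,0,0.285]},{"gripper":0.45,"travel":[-2.5,-0.4,-23],"twist":[-0.015,0,0.285]},{"gripper":0.45,"travel":[-2.5,-0.4,-23],"twist":[-0.015,0,0.285]},{"gripper":0.45,"travel":[-2.5,-0.4,-23],"twist":[-0.015,0,0.285]}]'

```text
time: 15.9
tcp_pos: [0.473, -0.3284, 0.0757]
eef_rot: [-0.394, 3.116, -0.001]
ft_force: [1.3, 0.3, -0.2]
width: 0.728
```

```bash
python3 - <<'E'
from h import *
im=snap('wrist','w10')
s=get_state();R_=R.from_rotvec(s['eef_rot']).as_matrix();print(s['tcp_pos'],R_.round(3),np.degrees(np.arctan2(R_[1,0],R_[0,0])))
print(proj(im,(.4722,-.3277,.036)),proj(im,(.4414,-.3358,.036)))
E
```

```text
[ 0.47302642 -0.32837188  0.07574452] [[-0.969 -0.249  0.001]
 [-0.249  0.969 -0.001]
 [-0.001 -0.001 -1.   ]] -165.5958179516058
(np.float64(318.042852322139), np.float64(230.60150997351985)) (np.float64(317.83350980897796), np.float64(176.91626124690356))
```

View pics/w10.png

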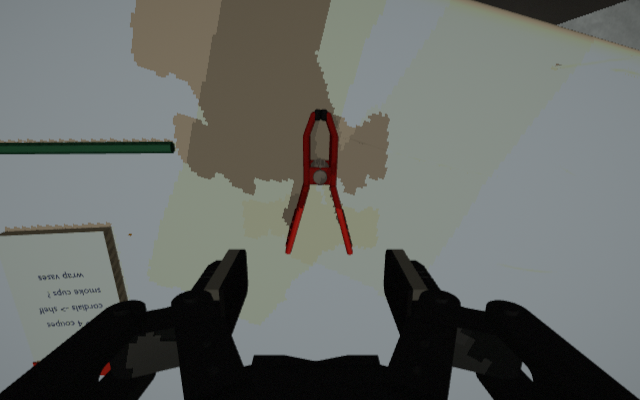

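```bash
python3 - <<'E'
from h import *
im=load('w10')
P=[onz(im,u,v,.036)[:2] for u,v in((320,176),(289,252),(351,252),(321,111))]
mid=(P[1]+P[2])/2;d=P[3]-mid;print(np.array(P).round(4),np.degrees(np.arctan2(d[1],d[0])));d/=np.linalg.norm(d)
print(P[0]-.032*d,mid+.014*d, np.array(P[0])-P[3])
im=load('w10');cv2.imwrite('pics/w10z.png',cv2.resize(im['pixels'][90:270,260:380,::-1],None,fx=3.3,fy=3.3))
E
```

```text
[[ 0.4406 -0.3348]
 [ 0.4896 -0.341 ]
 [ 0.4804 -0.3053]
 [ 0.4067 -0.3431]] -165.75818327384076
[ 0.47161414 -0.32688875] [ 0.47144544 -0.32662145] [0.03390687 0.00829598]
```

Request:
send_rows --force 20 --moves '[{"gripper":0.45,"travel":[-0.14,0.17,-2],"twist":[0,0,0]},{"gripper":0.45,"travel":[-0.14,0.17,-4],"twist":[0,0,0]},{"gripper":0.45,"travel":[-0.14,0.17,-6],"twist":[0,0,0]},{"gripper":0.45,"travel":[-0.14,0.17,-7],"twist":[0,0,0]},{"gripper":0.45,"travel":[-0.14,0.17,-7.2],"twist":[0,0,0]},{"gripper":0.45,"travel":[-0.14,0.17,-7.2],"twist":[0,0,0]},{"gripper":0.2,"travel":[-0.14,0.17,-7.2],"twist":[0,0,0]},{"gripper":0.0,"travel":[-0.14,0.17,-7.2],"twist":[0,0,0]},{"gripper":-0.2,"travel":[-0.14,0.17,-7.2],"twist":[0,0,0]},{"gripper":-0.2,"travel":[-0.14,0.17,-7.2],"twist":[0,0,0]}]'

```text
time: 17.2
tcp_pos: [0.4721, -0.327, 0.0043]
eef_rot: [-0.394, 3.115, -0.002]
ft_force: [-1.1, -0.4, 6.8]
width: 0.404
```

```bash
python3 - <<'E'
from h import *
im=snap('wrist','w11')
E
```

```text
(no output)
```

View pics/w11.png

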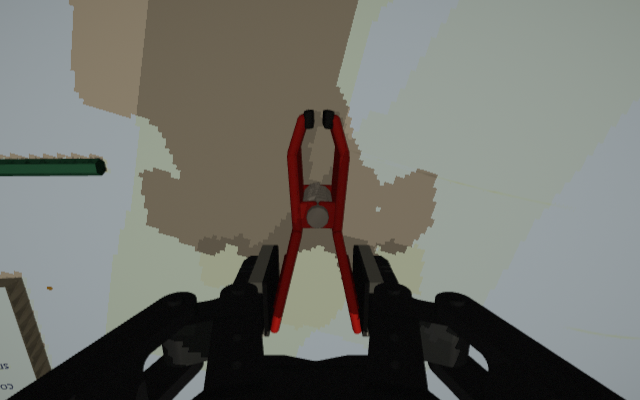

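The paddles sit symmetrically between the pads and the jaws are beginning to open. I squeeze fully and lift slightly.

Request:
send_rows --force 25 --moves '[{"gripper":-0.3,"travel":[0,0,0.1],"twist":[0,0,0]},{"gripper":-0.4,"travel":[0,0,0.2],"twist":[0,0,0]},{"gripper":-0.5,"travel":[0,0,0.2],"twist":[0,0,0]},{"gripper":-0.6,"travel":[0,0,0.2],"twist":[0,0,0]},{"gripper":-0.8,"travel":[0,0,0.2],"twist":[0,0,0]},{"gripper":-1,"travel":[0,0,0.2],"twist":[0,0,0]},{"gripper":-1,"travel":[0,0,0.2],"twist":[0,0,0]},{"gripper":-1,"travel":[0,0,0.2],"twist":[0,0,0]},{"gripper":-1,"travel":[0,0,0.2],"twist":[0,0,0]},{"gripper":-1,"travel":[0,0,0.2],"twist":[0,0,0]}]'

```text
time: 18.5
tcp_pos: [0.4722, -0.3269, 0.0063]
eef_rot: [-0.394, 3.115, -0.002]
ft_force: [0.4, -0.1, -0.5]
width: 0.113
```

```bash
python3 - <<'E'
from h import *
im=snap('wrist','w12')
E
```

```text
(no output)
```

View pics/w12.png

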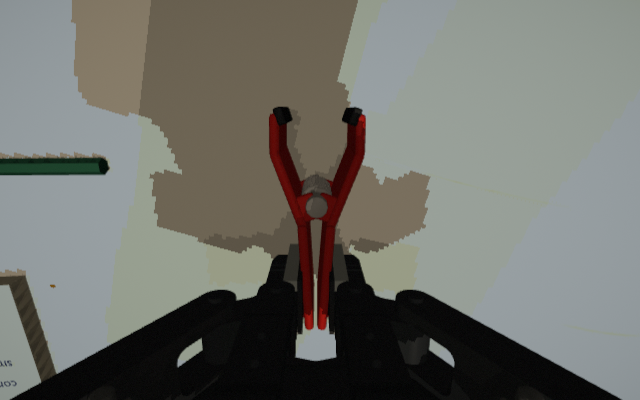

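```bash
python3 - <<'E'
from h import *
im=load('w12');s=get_state();R_=R.from_rotvec(s['eef_rot']).as_matrix()
for n,u,v in(('jawL tip',282,107),('jawR tip',353,107),('piv',316.5,206),('padL',309,328),('padR',322,328),('innerL',290,112),('innerR',343,112),('outL',270,118),('outR',365,118)):
    print(n,(R_.T@(onz(im,u,v,.036)-s['tcp_pos'])).round(4))
E
```

```text
jawL tip [ 0.0696 -0.0117 -0.0297]
jawR tip [ 0.0696  0.0116 -0.0298]
piv [ 0.0359 -0.0004 -0.0297]
padL [-0.0144 -0.0033 -0.0296]
padR [-0.0144  0.0019 -0.0296]
innerL [ 0.0681 -0.0091 -0.0297]
innerR [ 0.0681  0.0083 -0.0298]
outL [ 0.0662 -0.0157 -0.0297]
outR [ 0.0662  0.0156 -0.0298]
```

Request:
send_rows --moves '[{"gripper":-1,"travel":[0,0,2.5],"twist":[0,0,0]},{"gripper":-1,"travel":[0,0,5],"twist":[0,0,0]},{"gripper":-1,"travel":[0,1,8],"twist":[0,0,-0.16]},{"gripper":-1,"travel":[0,3,10],"twist":[0,0,-0.32]},{"gripper":-1,"travel":[-0.2,5,11],"twist":[0,0,-0.48]},{"gripper":-1,"travel":[-0.2,8,11],"twist":[0,0,-0.64]},{"gripper":-1,"travel":[-0.3,11,11],"twist":[0,0,-0.8]},{"gripper":-1,"travel":[-0.4,13,11],"twist":[0,0,-0.96]},{"gripper":-1,"travel":[-0.5,15,11],"twist":[0,0,-1.12]},{"gripper":-1,"travel":[-0.6,16,11],"twist":[0,0,-1.28]}]'

```text
time: 19.8
tcp_pos: [0.4662, -0.1655, 0.1164]
eef_rot: [1.55, 2.732, -0.002]
ft_force: [-0.4, 0.6, -0.9]
width: 0.116
```

```bash
python3 - <<'E'
from h import *
im=snap('wrist','w13')
s=get_state();R_=R.from_rotvec(s['eef_rot']).as_matrix();print(s['tcp_pos'],s['width'],R_.round(3),np.arctan2(R_[1,0],R_[0,0]),s['joint_positions'].round(2))
E
```

```text
[ 0.46612318 -0.16428354  0.11640459] 0.12028975346282778 [[-0.509  0.861 -0.001]
 [ 0.861  0.509 -0.001]
 [-0.    -0.001 -1.   ]] 2.104488475975863 [ 0.38  0.45 -0.17  2.02  0.12  0.67  0.67]
```

View pics/w13.png

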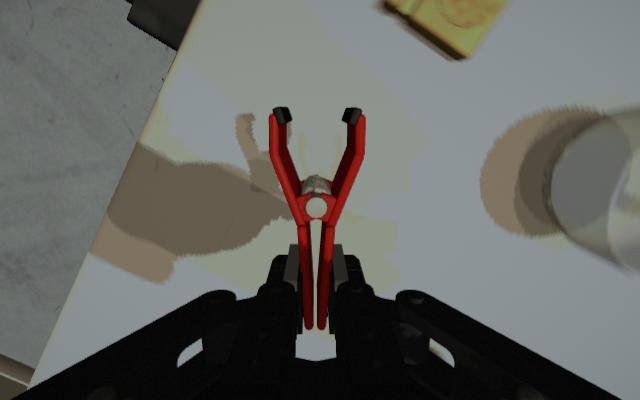

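Request:
send_rows --moves '[{"gripper":-1,"travel":[0,0.5,0],"twist":[0,0,-0.14]},{"gripper":-1,"travel":[0,1.5,0],"twist":[0,0,-0.28]},{"gripper":-1,"travel":[0,3,-0.5],"twist":[0,0,-0.42]},{"gripper":-1,"travel":[-0.1,4.5,-1],"twist":[0,0,-0.54]},{"gripper":-1,"travel":[-0.1,6,-2],"twist":[0,0,-0.54]},{"gripper":-1,"travel":[-0.1,7,-2.9],"twist":[0,0,-0.54]},{"gripper":-1,"travel":[-0.1,7,-2.9],"twist":[0,0,-0.54]},{"gripper":-1,"travel":[-0.1,7,-2.9],"twist":[0,0,-0.54]},{"gripper":-1,"travel":[-0.1,7,-2.9],"twist":[0,0,-0.54]},{"gripper":-1,"travel":[-0.1,7,-2.9],"twist":[0,0,-0.54]}]'

```text
time: 21.1
tcp_pos: [0.4653, -0.0948, 0.0876]
eef_rot: [-2.229, -2.214, 0.001]
ft_force: [-0.0, 0.2, -1.2]
width: 0.117
```

```bash
python3 - <<'E'
from h import *
im=snap('wrist','w14');snap('scene','s14')
s=get_state();R_=R.from_rotvec(s['eef_rot']).as_matrix();print(s['tcp_pos'],s['width'],R_.round(3),np.arctan2(R_[1,0],R_[0,0]))
cv2.imwrite('pics/s14z.png',cv2.resize(load('s14')['pixels'][150:310,250:410,::-1],None,fx=3.7,fy=3.7,interpolation=cv2.INTER_CUBIC))
E
```

```text
[ 0.46519299 -0.09458942  0.0875374 ] 0.11286967032883535 [[ 0.007  1.    -0.001]
 [ 1.    -0.007 -0.   ]
 [-0.    -0.001 -1.   ]] 1.5641192095969314
```

View pics/w14.png

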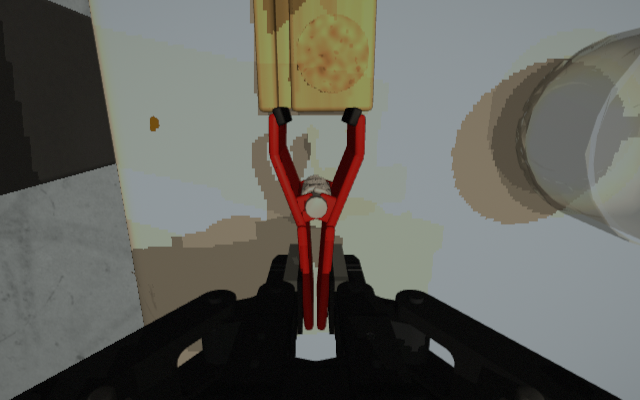

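View pics/s14z.png

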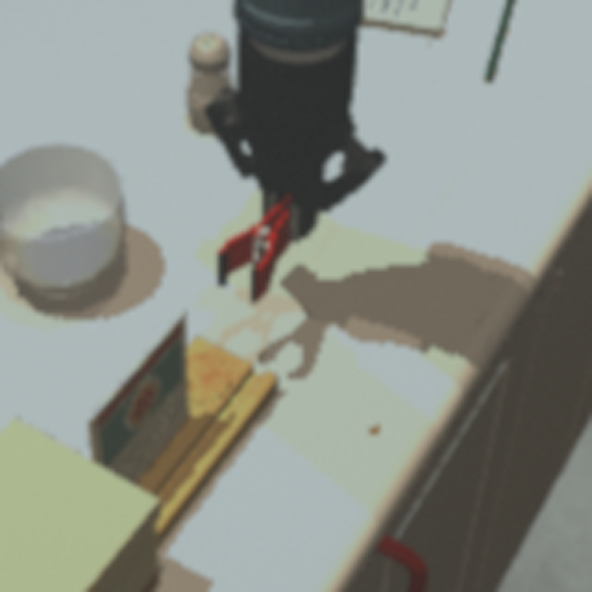

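Request:
send_rows --moves '[{"gripper":-1,"travel":[0,1,0],"twist":[0,0,0]},{"gripper":-1,"travel":[0,2,0],"twist":[0,0,0]},{"gripper":-1,"travel":[0,3,0],"twist":[0,0,0]},{"gripper":-1,"travel":[0,4,0],"twist":[0,0,0]},{"gripper":-1,"travel":[0,4.5,0],"twist":[0,0,0]},{"gripper":-1,"travel":[0,4.5,0],"twist":[0,0,0]},{"gripper":-1,"travel":[0,4.5,0],"twist":[0,0,0]},{"gripper":-1,"travel":[0,4.5,0],"twist":[0,0,0]},{"gripper":-1,"travel":[0,4.5,0],"twist":[0,0,0]},{"gripper":-1,"travel":[0,4.5,0],"twist":[0,0,0]}]'

```text
time: 22.45
tcp_pos: [0.4652, -0.0497, 0.0875]
eef_rot: [-2.229, -2.214, 0.001]
ft_force: [-0.1, -0.4, -0.9]
width: 0.118
```

```bash
python3 - <<'E'
from h import *
im=snap('wrist','w15');snap('scene','s15')
s=get_state();print(s['tcp_pos'],proj(im,(.4653,.0377,.128)),proj(im,(.4653,.0377,.1)))
cv2.imwrite('pics/w15z.png',cv2.resize(im['pixels'][40:220,220:420,::-1],None,fx=3.3,fy=3.3,interpolation=cv2.INTER_CUBIC))
cv2.imwrite('pics/s15z.png',cv2.resize(load('s15')['pixels'][180:310,250:380,::-1],None,fx=4.5,fy=4.5,interpolation=cv2.INTER_CUBIC))
E
```

```text
[ 0.46521376 -0.04962531  0.08754489] (np.float64(312.7489081118928), np.float64(38.4298365122624)) (np.float64(313.5123311949458), np.float64(54.02012373485485))
```

View pics/w15z.png

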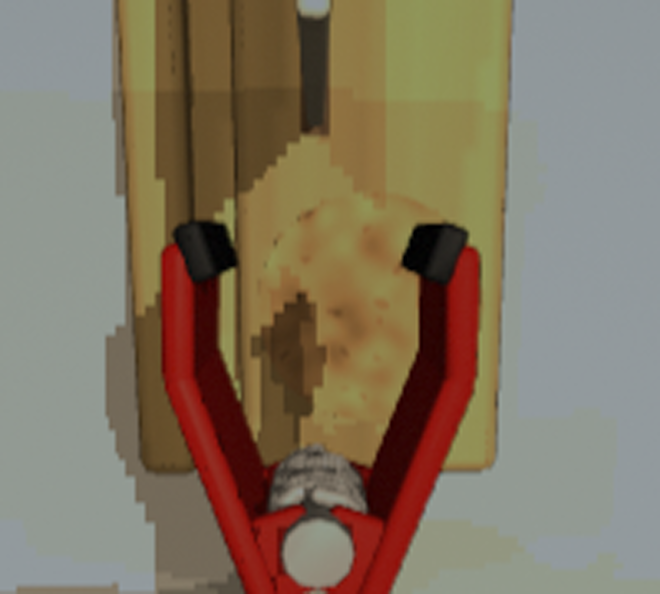

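View pics/s15z.png

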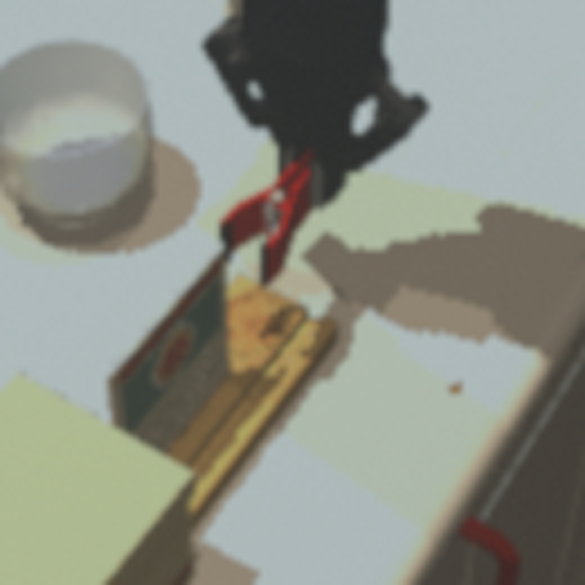

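The card's edge lies at column 315 and the mouth's middle at 317, which is less than 1 mm off. I go in.

Request:
send_rows --moves '[{"gripper":-1,"travel":[0.07,0.3,0],"twist":[0,0,0]},{"gripper":-1,"travel":[0.07,0.6,0],"twist":[0,0,0]},{"gripper":-1,"travel":[0.07,0.9,0],"twist":[0,0,0]},{"gripper":-1,"travel":[0.07,1.2,0],"twist":[0,0,0]},{"gripper":-1,"travel":[0.07,1.5,0],"twist":[0,0,0]},{"gripper":-1,"travel":[0.07,1.8,0],"twist":[0,0,0]},{"gripper":-1,"travel":[0.07,2.1,0],"twist":[0,0,0]},{"gripper":-1,"travel":[0.07,2.4,0],"twist":[0,0,0]},{"gripper":-1,"travel":[0.07,2.6,0],"twist":[0,0,0]},{"gripper":-1,"travel":[0.07,2.6,0],"twist":[0,0,0]}]'

```text
time: 23.8
tcp_pos: [0.4659, -0.0235, 0.0876]
eef_rot: [-2.228, -2.214, 0.001]
ft_force: [0.7, 0.3, -0.1]
width: 0.117
```

```bash
python3 - <<'E'
from h import *
im=snap('wrist','w16');snap('scene','s16');t=snap('top','t16')
s=get_state();print(s['tcp_pos'],s['width'],s['ft_force'])
cv2.imwrite('pics/w16z.png',cv2.resize(im['pixels'][40:220,220:420,::-1],None,fx=3.3,fy=3.3,interpolation=cv2.INTER_CUBIC))
cv2.imwrite('pics/s16z.png',cv2.resize(load('s16')['pixels'][180:310,250:380,::-1],None,fx=4.5,fy=4.5,interpolation=cv2.INTER_CUBIC))
cv2.imwrite('pics/t16z.png',cv2.resize(t['pixels'][130:280,140:460,::-1],None,fx=2.5,fy=2.5,interpolation=cv2.INTER_CUBIC))
E
```

```text
[ 0.46587466 -0.02376813  0.08754515] 0.12144181270032314 [-0.38724265  0.56149186 -0.01083346]
```

View pics/w16z.png

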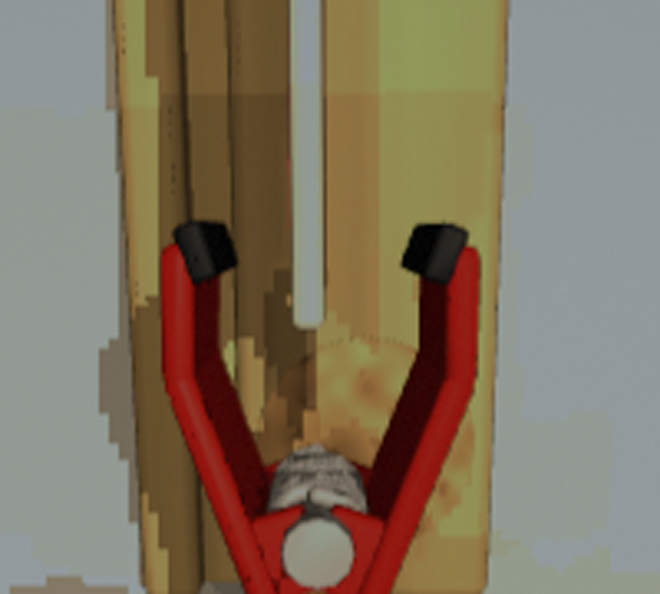

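View pics/s16z.png

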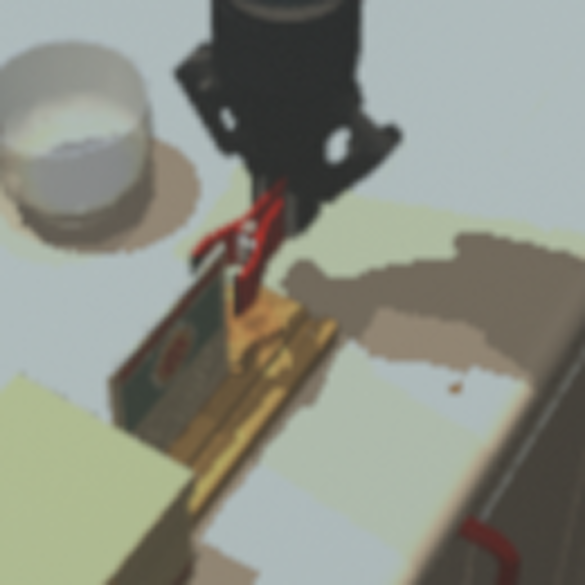

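View pics/t16z.png

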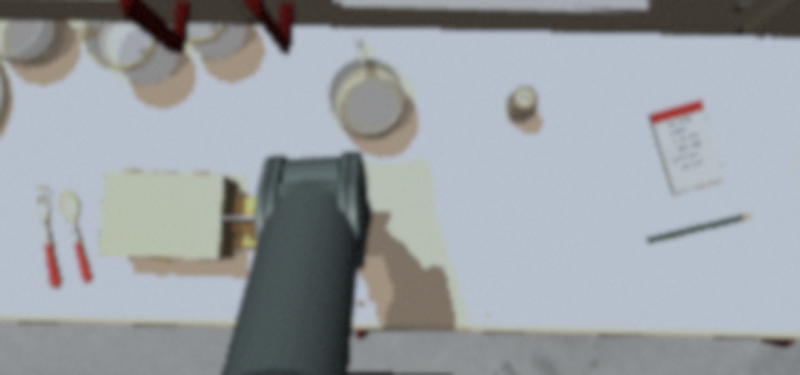

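```bash
python3 - <<'E'
from h import *
im=load('w16')
f=lambda x,y,z:onz(im,220+x/3.3-.35,40+y/3.3-.35,z).round(4)
print('edge',f(308,327,.128),'card',f(308,30,.128),'jaws',f(205,222,.1185),f(437,222,.1185),'inner',f(237,262,.1185),f(403,262,.1185),'boxside? stand',f(126,300,.02),f(503,200,.02))
E
```

```text
edge [0.4658 0.0361 0.128 ] card [0.466  0.0613 0.128 ] jaws [0.4557 0.0455 0.1185] [0.4784 0.0454 0.1185] inner [0.4587 0.0417 0.1185] [0.4752 0.0416 0.1185] boxside? stand [0.4307 0.032  0.02  ] [0.5006 0.0495 0.02  ]
```

Request:
send_rows --moves '[{"gripper":-1,"travel":[-0.05,0,0],"twist":[0,0,0]},{"gripper":-1,"travel":[-0.1,0,0],"twist":[0,0,0]},{"gripper":-1,"travel":[-0.1,0,0],"twist":[0,0,0]},{"gripper":-1,"travel":[-0.1,0,0],"twist":[0,0,0]},{"gripper":-1,"travel":[-0.1,0,0],"twist":[0,0,0]},{"gripper":-1,"travel":[-0.1,0,0],"twist":[0,0,0]},{"gripper":-1,"travel":[-0.1,0,0],"twist":[0,0,0]},{"gripper":-1,"travel":[-0.1,0,0],"twist":[0,0,0]},{"gripper":-1,"travel":[-0.1,0,0],"twist":[0,0,0]},{"gripper":-1,"travel":[-0.1,0,0],"twist":[0,0,0]}]'

```text
time: 25.2
tcp_pos: [0.4649, -0.0238, 0.0875]
eef_rot: [-2.229, -2.214, 0.001]
ft_force: [-0.3, -0.1, -0.6]
width: 0.112
```

```bash
python3 - <<'E'
from h import *
im=snap('wrist','w17')
s=get_state();print(s['tcp_pos'],s['width'],s['ft_force'])
cv2.imwrite('pics/w17z.png',cv2.resize(im['pixels'][0:220,200:440,::-1],None,fx=2.7,fy=2.7,interpolation=cv2.INTER_CUBIC))
E
```

```text
[ 0.46492394 -0.02376341  0.08755443] 0.11690871196083451 [ 0.08881772 -0.33596007 -1.01967911]
```

View pics/w17z.png

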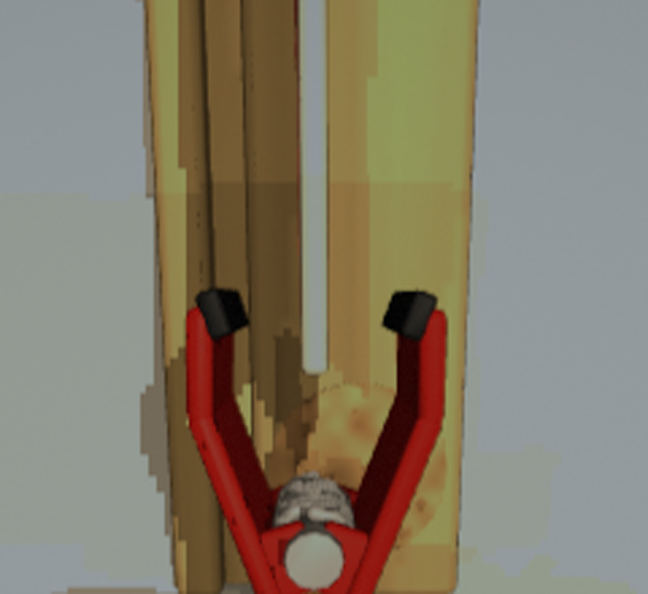

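The card's edge (zoomed col. 314, row 370) is centred between the jaw tips (247 and 384) with about 7 mm clear on each side. Nothing touches, so I hand the job in.

```bash
python3 -c "
from rig import sign_off; print(sign_off())"
```

```text
the job is handed in; nothing more can be done
None
```

The job is done and handed in at about 25 s of the 56 s allowed. `sign_off` gives no verdict, so the results below are my own checks.

**Stand:** I pushed it left by the right end of its wooden foot until it stopped against the box, with about 11 N measured before a last short nudge.
- The camera puts the foot within about 2 mm of the middle of the box's side.
- The end of the foot is within about 1.5 mm of where contact should be.
- The foot looks parallel to the wall to about 1°. Different edges in the picture disagree by that much, so I can't tell the angle more closely.

**Clip:** I picked it up by its paddles and squeezed it wide open. The pads are about 10 mm apart and the jaw tips about 22 mm. It is still being squeezed, with the grip set to 25 N.
- The open jaws straddle the card's right-hand edge about 100 mm above the worktop.
- The edge is about 10 mm inside the tips and centred, with roughly 7 mm clear on each side.
- The wrist force is near zero, so nothing is touching the card.

**Other things:** the cup, salt shaker and note pad show no change in the overhead view taken just before the last 1 mm adjustment. The only disagreement was in the card edge's position, which differed by about 1.6 mm between two wrist views; I used the closer one.

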